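# Squeeze two instrument feet and set the soft one in the tray

## Task

One of the two rubber-cheeked instrument feet on the bench has gone hard and they look alike: squeeze them across their rubber cheeks to find the one that still gives. Lift the soft one by its cheeks and set it down upright in the white tray, ready for fitting. Leave the hard one standing where it is.

Things in the scene. Friction and masses are not known exactly. Their poses are not given: they have to be found in the camera images.
- buffer_1: one of two look-alike instrument feet: block 64 mm long (its x), 40 mm wide (its y), 46 mm tall (49 at the boss on top), 0.4 to 0.65 kg; grey metal frame, a red-brown rubber cheek on each long side, 54 mm long, outer faces at y = +-20 mm, 6 to 40 mm above the underside. Squeeze along its y. Origin: centre of underside, z up. Either may be the soft one
- buffer_2: one of two look-alike instrument feet: block 64 mm long (its x), 40 mm wide (its y), 46 mm tall (49 at the boss on top), 0.4 to 0.65 kg; grey metal frame, a red-brown rubber cheek on each long side, 54 mm long, outer faces at y = +-20 mm, 6 to 40 mm above the underside. Squeeze along its y. Origin: centre of underside, z up. Either may be the soft one
- buffer_1_cheek (a joint): how far the cheek on the +y side of buffer_1 is pressed in: 0 at rest, 0.005 m fully in. In the soft foot both cheeks give 5 mm under 20 N (2.2 N per mm): the fingers close to 27 to 30 mm and can lift it so. In the hard foot they give under 1.5 mm: the fingers stop at 36 to 39 mm. Which is soft is drawn at every start
- buffer_2_cheek (a joint): how far the cheek on the +y side of buffer_2 is pressed in: 0 at rest, 0.005 m fully in. In the soft foot both cheeks give 5 mm under 20 N (2.2 N per mm): the fingers close to 27 to 30 mm and can lift it so. In the hard foot they give under 1.5 mm: the fingers stop at 36 to 39 mm. Which is soft is drawn at every start
- tray: shallow open white plastic tray, fixed to the bench, 180 mm (its x) by 160 mm (its y), 18 mm high, walls and floor 4 mm thick; origin: centre of its underside, z up

How it is judged:
By the outcome, as a careful person would: the job done as asked, in the order asked, and still so for the second after the job is handed in, with the robot touching nothing.
It also fails if it takes over 43 s, if anything falls off the work surface, if the arm or the gripper's body presses on something with over 40 N, if the wrist force passes 120 N, or if a joint passes its speed limit or range.

## Robot

A 6-joint arm with a two-finger parallel gripper is mounted at the origin on a cart in front of the work surface, level with it; the furniture and walls round the work are solid. World frame = base frame: x ahead of the robot, y to its left, z up, the work surface at z = 0. Lengths are in m, angles in degrees, forces in N, time in s.
With the tool pointing down it reaches from about 0.25 to 0.725 m from the base axis. Payload 9.7 kg.
Tool frame: the origin (TCP) lies between the finger pads; the fingertips stand 25 mm ahead of it and the grasp point (between the pads) lies 6 mm ahead of it; z points along the fingers, y is the line along which they close (so a half turn about z gives the same grasp; the last joint's range is limited). The gripper opens to 85 mm and grips with 20 to 120 N. Pads are 22 mm wide; open, the fingers measure 114 mm over their backs; the gripper's body (76 mm by 85 mm) begins 54 mm behind the grasp point. The pads swing forward as they close: fully open they stand 13 mm farther back than shut.
Start: joints at [-64.973, 4.979, 10.078, 95.1, 0, 90], TCP at [0.233, -0.498, 0.256] pointing down, gripper open.
Joint ranges: [-179.16, 179.16], [-48.56, 103.87], [-65.8, 70.77], [-126.05, 130.52], [-82.76, 87.17], [-180, 180]. Speed limits (degrees/s): [127.2, 127.2, 147.25, 180, 180, 180].

## Interface

Orientations are given as [roll, pitch, yaw] about the fixed x, y, z axes, in that order (R = Rz(yaw) Ry(pitch) Rx(roll)).
In Python, from workcell import bot gives the robot as it stands.
- The arm moves only by the shell command python3 drive.py 'ROWS' [FORCE]. ROWS is a JSON list of rows, 1 to 5 of them, each an object with the fields tx, ty, tz (the shift in parts of the range, where 1.0 means 200 mm), spin (a turn about the tool's z in fractions of the full range, 1 being 60 degrees), finger_gap (the finger opening in m); a field left out counts as zero (the opening has to be given); each row is the pose to reach, as a shift and turn from the pose commanded when the command began, along the tool's axes at that moment; what a row does not reach only later rows make up. A row lasts 1/12 s, in which the tool goes at most 0.0417 m and 7.16 degrees, less where a joint would pass 70% of its speed; a pose out of reach is approached as far as the arm can. The fingers move at their own pace and stop on an object; FORCE is the grip in N (left out, the last holds). Time passes only in rows, so rows that do not move let the fingers close. It prints the time, the measured TCP pose, the force, the opening and the grip force at its end. No shift or turn number may pass 1 either way. Input that does not fit is refused with a message, and nothing moves.
- bot.get_obs(): the state, without advancing time (a new reading comes with each control period).
- bot.camera(name): name is "side" or "top"; returns the picture (420x560x3 uint8, blue, green, red); there is no depth.
- bot.camera_info(name): a dict with "mtx" (3x3 intrinsics, pixels), "k1" (the pictures are not rectified: a ray, as slopes to the right and down, at radius r is drawn at 1 + k1 r^2 times it, then the intrinsics apply), "extrinsics" (4x4, takes a point from camera to world coordinates). Camera axes: x right, y down, z forward; pixel columns grow to the right and rows downward; lengths in m; the calibration is good to about 2 mm. A picture is of the moment at which its call begins. camera_info takes no time and is no camera call.
- bot.job_done(): hands the job in; it is judged then, once.
The state is a dict: "time": time; "q": joint angles; "qd": joint speeds; "joint_efforts": joint torques, N m; "ee_pos": TCP position; "tcp_rot": TCP orientation; "wrist_force": force on the tool from outside, world axes, zero at the start; "torque": the same for the moment, N m; "opening": finger opening in m; "grasp_force": force on a finger pad.
Only numpy, scipy, OpenCV 4.12 (cv2) and the standard library are available. Lean on these libraries where they do the work, as an engineer would, in place of code of your own. Each camera call takes 0.05 s, during which the arm holds its last target. There are 200 camera calls.

## Working session

There is one attempt and no reset: what is moved stays moved. The work goes in short steps, Python scripts to look and compute and a shell command to move; the robot and the scene stay as the last step left them, time stands still between calls to the robot, and variables do not carry over. Pictures are saved under pics/ and viewed, at most 10 in all, crops included, and the job is handed in when it is done.

```bash
ls; mkdir -p pics
python3 - <<'E'
from workcell import bot
import cv2
for n in("top","side"):
    cv2.imwrite(f"pics/{n}0.png",bot.camera(n)); print(bot.camera_info(n))
o=bot.get_obs();print(o)
E
```

```text
drive.py
pics
workcell.py
{'mtx': array([[390.29334401,   0.        , 274.90038251],
       [  0.        , 390.29334401, 212.68608183],
       [  0.        ,   0.        ,   1.        ]]), 'k1': -0.007832598663785982, 'extrinsics': array([[-0.08010551, -0.97602571,  0.20237818,  0.35139148],
       [-0.99676821,  0.07966206, -0.01034898, -0.16676958],
       [-0.00602099, -0.20255314, -0.97925276,  0.93697775],
       [ 0.        ,  0.        ,  0.        ,  1.        ]])}
{'mtx': array([[521.82067538,   0.        , 272.87569283],
       [  0.        , 521.82067538, 202.23593357],
       [  0.        ,   0.        ,   1.        ]]), 'k1': -0.09744721578889279, 'extrinsics': array([[-0.99307905, -0.06912633,  0.09495029,  0.40053135],
       [-0.11694304,  0.50710577, -0.85391338,  0.69546245],
       [ 0.01087806, -0.85910726, -0.51167996,  0.57694323],
       [ 0.        ,  0.        ,  0.        ,  1.        ]])}
{'time': 0.1, 'q': array([-6.49744777e+01,  5.00852491e+00,  1.00376191e+01,  9.50981240e+01,
       -1.43904635e-03,  8.99994908e+01]), 'qd': array([ 0.00548744, -0.14216363,  0.12242559, -0.03634035,  0.0285161 ,
        0.0172628 ]), 'joint_efforts': array([ 1.84475255e-03, -5.21561229e+01,  4.65653837e+01,  1.60939875e-02,
        5.69144049e-05, -4.26060424e-06]), 'ee_pos': array([ 0.23258317, -0.49821215,  0.25563609]), 'tcp_rot': array([-1.79930970e+02,  1.43843186e-03,  2.50260332e+01]), 'wrist_force': array([-0.68579874,  0.10932584,  0.898402  ]), 'torque': array([ 0.00504525,  0.01468042, -0.00728766]), 'grasp_force': 0.0, 'opening': 0.08538329201633761}
```

View pics/top0.png

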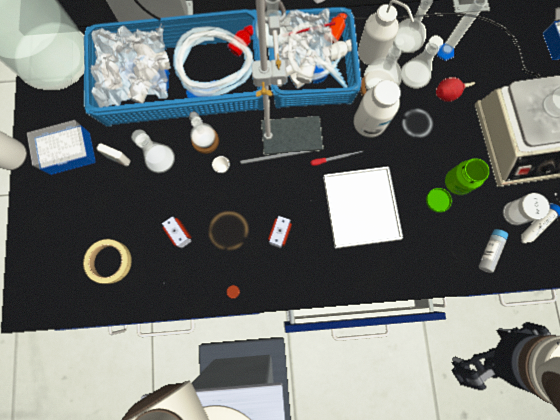

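View pics/side0.png

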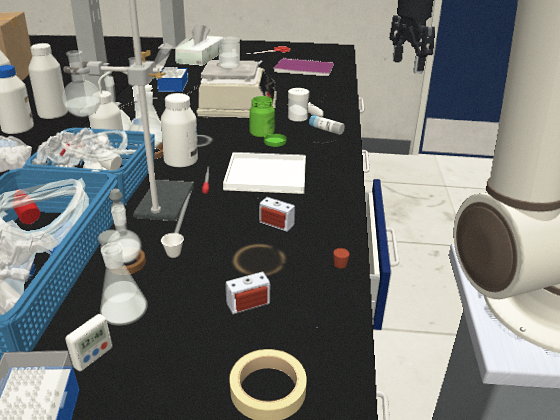

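The top picture shows the feet at about (176,232) and (281,231) with the tray at (363,207). The side picture has them at (248,293) and (277,215), and nothing stands between them. I'll enlarge the feet to get edges.

Run:
```python
import cv2,numpy as np
t=cv2.imread("pics/top0.png");s=cv2.imread("pics/side0.png")
r=lambda i,f:cv2.resize(i,None,fx=f,fy=f,interpolation=cv2.INTER_CUBIC)
a=np.hstack([r(t[210:255,155:205],8),r(t[210:255,258:308],8)][:2])
cv2.imwrite("pics/c1.png",a[:, :800])
```

```text
(no output)
```

View pics/c1.png

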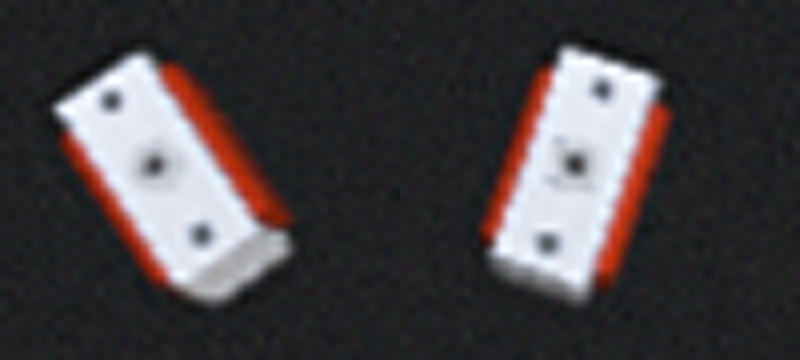

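The crop shows foot A's top screws at crop (111,100) and (202,235), and its boss at (154,165). Foot B's screws are at (601,89) and (547,243), and its boss at (574,163).

```bash
cat > h.py <<'E'
from workcell import bot
import cv2,numpy as np
def ray(cam,p,z):
    c=bot.camera_info(cam);u=cv2.undistortPoints(np.array([[p]],float),c["mtx"],np.array([c["k1"],0,0,0,0]))[0,0] if 0 else None
    m=c["mtx"];d=np.array([(p[0]-m[0,2])/m[0,0],(p[1]-m[1,2])/m[1,1]]);u=d.copy()
    for _ in range(20):u=d/(1+c["k1"]*(u@u))
    E=c["extrinsics"];v=E[:3,:3]@[*u,1];o=E[:3,3];return (o+v*(z-o[2])/v[2])
E
python3 - <<'E'
from h import *
A=[(111,100),(154,165),(202,235)];B=[(201,89),(174,163),(147,243)]
for P,x0 in((A,155),(B,258)):
    W=[ray("top",((p[0]+.5)/8-.5+x0,(p[1]+.5)/8-.5+210),z)[:2] for p,z in zip(P,(.046,.049,.046))]
    d=W[0]-W[2];print(np.round(W,4).tolist(),np.degrees(np.arctan2(d[1],d[0])),np.linalg.norm(d))
t=cv2.imread("pics/top0.png")
m=cv2.inRange(t,(200,200,200),(255,255,255));m[:155]=0;m[260:]=0;m[:,:310]=0;m[:,420:]=0
c=max(cv2.findContours(m,0,2)[0],key=cv2.contourArea)
b=cv2.boxPoints(cv2.minAreaRect(c));print(b)
W=np.array([ray("top",p,.018)[:2] for p in b]);print(W,W.mean(0),np.linalg.norm(np.diff(W,axis=0),axis=1))
# side check: undistorted ray on silhouettes of red
s=cv2.imread("pics/side0.png");h=cv2.cvtColor(s,cv2.COLOR_BGR2HSV)
m=cv2.inRange(h,(0,150,60),(8,255,255))
n,l,st,ce=cv2.connectedComponentsWithStats(m)
for i in range(1,n):
    if st[i,4]>150: print(st[i],ce[i],ray("side",ce[i],.023))
E
```

```text
[[0.5335, 0.0723], [0.5128, 0.0596], [0.4918, 0.0471]] 31.155021837172566 0.048709812872112006
[[0.5152, -0.1927], [0.4937, -0.183], [0.4716, -0.1734]] -23.83168902804789 0.04762579155216962
[[323.81354 174.51672]
 [390.12384 163.7637 ]
 [402.1623  238.00073]
 [335.852   248.75375]]
[[ 0.62684512 -0.30371259]
 [ 0.64099516 -0.4695453 ]
 [ 0.4557089  -0.47218759]
 [ 0.44306281 -0.31275995]] [ 0.54165299 -0.38955136] [0.1664353  0.1853051  0.15992841]
[ 14 203  26  21 310] [ 27.26774194 212.56451613] [ 0.99332923 -0.12078341  0.023     ]
[262 207  23  21 332] [272.77409639 216.91566265] [ 0.49687673 -0.17250813  0.023     ]
[333 248  16  20 257] [340.42412451 257.26070039] [ 0.36250622 -0.05602765  0.023     ]
[235 287  32  24 533] [250.9043152  298.03939962] [0.50313254 0.07118174 0.023     ]
```

```bash
cat >> h.py <<'E'
def proj(cam,P):
    c=bot.camera_info(cam);E=c["extrinsics"];v=(np.atleast_2d(P)-E[:3,3])@E[:3,:3];u=v[:,:2]/v[:,2:]
    u=u*(1+c["k1"]*(u**2).sum(1,keepdims=True));m=c["mtx"];return u*[m[0,0],m[1,1]]+m[:2,2]
def model(x,y,a,P):
    a=np.radians(a);R=np.array([[np.cos(a),-np.sin(a),0],[np.sin(a),np.cos(a),0],[0,0,1]]);return np.array(P)@R.T+[x,y,0]
E
cat > ov.py <<'E'
from h import *
def ov(img,cam,pose,c,f=8,h=25):
    x0,y0=int(c[0])-h,int(c[1])-h
    I=cv2.resize(img[y0:y0+2*h,x0:x0+2*h],None,fx=f,fy=f,interpolation=cv2.INTER_CUBIC)
    for P in ([(sx*.027,s*.02,z) for sx,z in((-1,.006),(1,.006),(1,.04),(-1,.04))] for s in(1,-1)):
        q=(proj(cam,model(*pose,P))-[x0,y0]+.5)*f;cv2.polylines(I,[q.astype(int)],True,(0,255,0),1)
    q=(proj(cam,model(*pose,[(.024,0,.046),(0,0,.049),(-.024,0,.046)]))-[x0,y0]+.5)*f
    for p in q.astype(int):cv2.circle(I,tuple(map(int,p)),4,(255,0,255),1)
    return I
E
python3 - <<'E'
from ov import *
t=cv2.imread("pics/top0.png");s=cv2.imread("pics/side0.png")
A=(.5127,.0597,31.1);B=(.4935,-.183,-23.8)
row=lambda i,n,ca,cb:np.hstack([ov(i,n,A,ca,7),ov(i,n,B,cb,7)])
cv2.imwrite("pics/c2.png",np.hstack([row(s,"side",(249,290),(277,214))]))
E
```

```text
(no output)
```

View pics/c2.png

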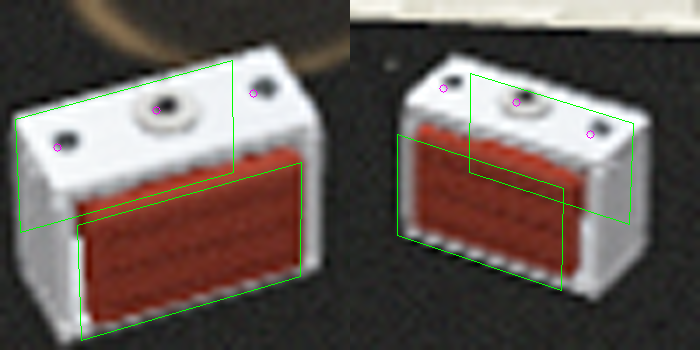

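The projected model sits about 1.2 px off in the side view (screws seen about 9 px right and 7 px up in the crop), which is roughly 1.5 mm and within calibration. I'll use the average of the two views.

```bash
cat >> h.py <<'E'
def to(x,y,z,yaw):
    from scipy.spatial.transform import Rotation as R
    o=bot.get_obs();r=R.from_euler("xyz",o["tcp_rot"],degrees=True)
    d=r.inv().apply(np.array([x,y,z])-o["ee_pos"]);t=(o["tcp_rot"][2]-yaw+90)%180-90
    print(np.round(d,4),"turn",round(t,2),"t",o["time"],"grip",o["opening"],o["grasp_force"])
E
python3 -c "
from h import *
to(.4927,-.184,.12,-23.8)"
```

```text
[ 0.3686 -0.1745  0.1358] turn 48.83 t 0.1 grip 0.08538329201633761 0.0
```

Careful with the scale: shifts go in shares of 200 mm and turns go in shares of 60 degrees. That gives: 0.166 m is 0.83, 0.133 m is 0.665, 30 degrees is 0.5.

```bash
python3 drive.py '[{"tx":0.165, "ty":-0.08, "tz":0.06, "spin":0.1, "finger_gap":0.085}, {"tx":0.33, "ty":-0.16, "tz":0.12, "spin":0.2, "finger_gap":0.085}, {"tx":0.5, "ty":-0.235, "tz":0.185, "spin":0.3, "finger_gap":0.085}, {"tx":0.665, "ty":-0.315, "tz":0.25, "spin":0.4, "finger_gap":0.085}, {"tx":0.83, "ty":-0.395, "tz":0.31, "spin":0.5, "finger_gap":0.085}]' 20; python3 -c "
from h import *
to(.4927,-.184,.12,-23.8)"
```

```text
time: 0.52
ee_pos: [0.3502, -0.355, 0.1932]
tcp_rot: [-180.0, 0.0, -5.3]
wrist_force: [0.6, 0.2, -0.5]
opening: 0.0848
grasp_force: 0.0
[ 0.1261 -0.1834  0.0732] turn 18.5 t 0.5167 grip 0.08476214187046627 0.0
```

Converted, -0.147 m is -0.735, -0.117 m is -0.585, 18 degrees is 0.3.

```bash
python3 drive.py '[{"tx":0.1, "ty":-0.145, "tz":0.06, "spin":0.0667, "finger_gap":0.085}, {"tx":0.2, "ty":-0.29, "tz":0.12, "spin":0.1333, "finger_gap":0.085}, {"tx":0.3, "ty":-0.435, "tz":0.175, "spin":0.2, "finger_gap":0.085}, {"tx":0.4, "ty":-0.585, "tz":0.235, "spin":0.2667, "finger_gap":0.085}, {"tx":0.5, "ty":-0.735, "tz":0.29, "spin":0.3, "finger_gap":0.085}]' ; python3 drive.py '[{"finger_gap":0.085}, {"finger_gap":0.085}]'; python3 -c "
from h import *
to(.4927,-.184,.12,-23.8)"
```

```text
time: 0.93
ee_pos: [0.4626, -0.2171, 0.1354]
tcp_rot: [180.0, 0.0, -23.2]
wrist_force: [0.5, -1.6, 0.2]
opening: 0.0848
grasp_force: 0.0
time: 1.1
ee_pos: [0.4623, -0.2171, 0.1352]
tcp_rot: [-180.0, 0.1, -22.8]
wrist_force: [-0.7, -0.5, 1.1]
opening: 0.085
grasp_force: 0.0
[ 0.0152 -0.0423  0.0151] turn 1.03 t 1.1 grip 0.08498600353874998 0.0
```

Converted, -0.0423 m is -0.2115, -0.021 m is -0.105, 1 degrees is 0.0167.

```bash
python3 drive.py '[{"tx":0.04, "ty":-0.105, "tz":0.04, "spin":0.0083, "finger_gap":0.085}, {"tx":0.076, "ty":-0.2115, "tz":0.075, "spin":0.0167, "finger_gap":0.085}, {"tx":0.076, "ty":-0.2115, "tz":0.075, "spin":0.0167, "finger_gap":0.085}, {"tx":0.076, "ty":-0.2115, "tz":0.075, "spin":0.0167, "finger_gap":0.085}]'
python3 - <<'E'
from ov import *
to(.4927,-.184,.032,-23.8)
s=bot.camera("side");t=bot.camera("top")
r=lambda i,f:cv2.resize(i,None,fx=f,fy=f,interpolation=cv2.INTER_CUBIC)
cv2.imwrite("pics/c3.png",np.hstack([r(s[130:250,215:335],3),r(t[170:290,220:340],3)]))
E
```

```text
time: 1.43
ee_pos: [0.486, -0.2009, 0.1209]
tcp_rot: [-179.3, 0.1, -22.7]
wrist_force: [-0.4, -0.0, 0.3]
opening: 0.0848
grasp_force: 0.0
[-0.0002 -0.0172  0.0891] turn 1.11 t 1.4333 grip 0.08477559890622446 0.0
```

View pics/c3.png

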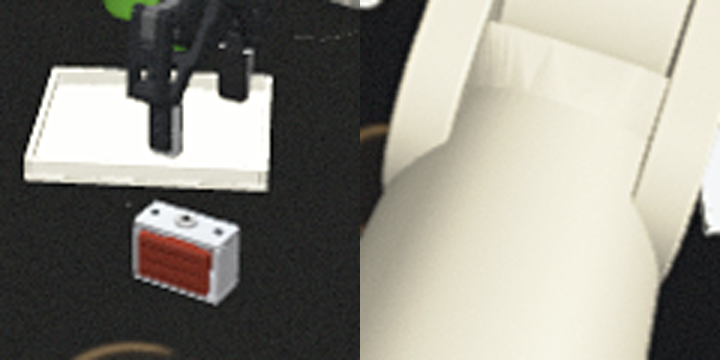

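The gripper is still short of the foot in the side view: the fingers are around (165,140) in the crop and the foot is at (185,250). The top view is blocked by the arm. I'll check whether it has settled.

```bash
python3 drive.py '[{"finger_gap":0.085}, {"finger_gap":0.085}, {"finger_gap":0.085}]'; python3 -c "
from h import *
to(.4927,-.184,.12,-23.8);o=bot.get_obs();print(o['q'],o['qd'],o['tcp_rot'])"
```

```text
time: 1.78
ee_pos: [0.4863, -0.2007, 0.1216]
tcp_rot: [-179.3, -0.0, -22.7]
wrist_force: [-0.4, -0.0, -0.1]
opening: 0.0848
grasp_force: 0.0
[-0.0005 -0.0179  0.0018] turn 1.1 t 1.7833 grip 0.08476563977352118 0.0
[-22.75724589   1.18632497  -8.766657    80.02988849   0.66307293
 179.93832676] [ 0.31675268  0.06386197 -0.14437568 -0.04931144  0.03725409 -0.06449944] [-1.79336946e+02 -1.78432474e-02 -2.26955768e+01]
```

Joint 6 is at its 180° limit, so I'll spin back by half a turn, which gives the same grasp.

Converted, -35 degrees is -0.5833.

```bash
for i in 1 2 3 4 5; do python3 drive.py '[{"spin":-0.1167, "finger_gap":0.085}, {"spin":-0.2333, "finger_gap":0.085}, {"spin":-0.35, "finger_gap":0.085}, {"spin":-0.4667, "finger_gap":0.085}, {"spin":-0.5833, "finger_gap":0.085}]' | grep tcp; done; python3 drive.py '[{"finger_gap":0.085}, {"finger_gap":0.085}]'; python3 -c "
from h import *
to(.4927,-.184,.12,-23.8);print(bot.get_obs()['q'])"
```

```text
tcp_rot: [-179.5, -0.4, 12.7]
tcp_rot: [-179.8, -0.6, 47.7]
tcp_rot: [179.8, -0.6, 82.7]
tcp_rot: [179.5, -0.4, 117.7]
tcp_rot: [179.3, -0.0, 152.7]
time: 4.03
ee_pos: [0.4864, -0.2004, 0.1214]
tcp_rot: [179.3, -0.1, 152.1]
wrist_force: [0.6, -0.1, -0.4]
opening: 0.0846
grasp_force: 0.0
[0.0021 0.0175 0.0016] turn -4.09 t 4.0333 grip 0.08459529696439154 0.0
[-22.72433876   1.20049181  -8.77169216  80.02078425   0.6657744
   5.16208594]
```

Converted, 0.0175 m is 0.0875, 0.002 m is 0.01, -4 degrees is -0.0667.

```bash
python3 drive.py '[{"tx":0.01, "ty":0.0875, "tz":0.01, "spin":-0.0667, "finger_gap":0.085}, {"tx":0.01, "ty":0.0875, "tz":0.01, "spin":-0.0667, "finger_gap":0.085}, {"tx":0.01, "ty":0.0875, "tz":0.01, "spin":-0.0667, "finger_gap":0.085}, {"tx":0.01, "ty":0.0875, "tz":0.01, "spin":-0.0667, "finger_gap":0.085}]'; python3 -c "
from h import *
to(.4927,-.184,.032,-23.8);print(bot.get_obs()['q'])"
```

```text
time: 4.37
ee_pos: [0.4927, -0.1841, 0.1196]
tcp_rot: [179.3, -0.0, 156.2]
wrist_force: [-0.9, 0.1, 0.9]
opening: 0.0851
grasp_force: 0.0
[ 0.0001 -0.001   0.0876] turn -0.03 t 4.3667 grip 0.08505120169000908 0.0
[-20.80845963   1.20657019  -8.97200226  79.80190538   0.65616312
   3.01928901]
```

Converted, 0.087 m is 0.435, 0.083 m is 0.415.

```bash
python3 drive.py '[{"tz":0.125, "finger_gap":0.085}, {"ty":-0.005, "tz":0.25, "finger_gap":0.085}, {"ty":-0.005, "tz":0.35, "finger_gap":0.085}, {"ty":-0.005, "tz":0.415, "finger_gap":0.085}, {"ty":-0.005, "tz":0.435, "finger_gap":0.085}]'; python3 drive.py '[{"finger_gap":0.085}, {"finger_gap":0.055}, {"finger_gap":0.055}, {"finger_gap":0.055}, {"finger_gap":0.055}]' 20
python3 - <<'E'
from ov import *
to(.4927,-.184,.032,-23.8)
s=bot.camera("side")
cv2.imwrite("pics/c4.png",cv2.resize(s[150:270,215:335],None,fx=4,fy=4,interpolation=cv2.INTER_CUBIC))
E
```

```text
time: 4.78
ee_pos: [0.4913, -0.1839, 0.0301]
tcp_rot: [179.4, -0.2, 156.2]
wrist_force: [0.1, -0.1, -0.1]
opening: 0.085
grasp_force: 0.0
time: 5.2
ee_pos: [0.4933, -0.1841, 0.0334]
tcp_rot: [179.3, 0.1, 156.3]
wrist_force: [0.2, 0.5, 0.6]
opening: 0.0552
grasp_force: 0.0
[ 0.0006 -0.0002  0.0014] turn 0.13 t 5.2 grip 0.05522377999280518 0.0
```

View pics/c4.png

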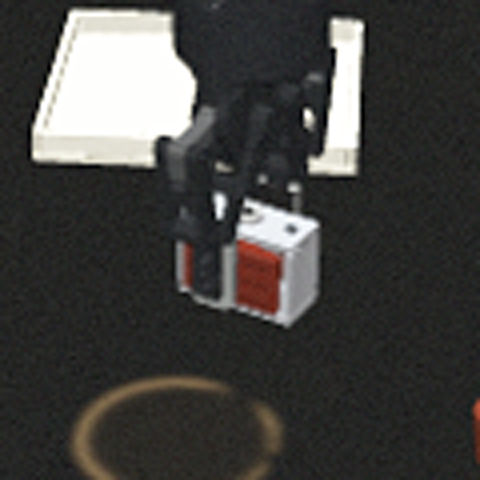

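The fingers straddle foot B. The near finger is at about crop (208,270), and the foot's front face spans x from 180 to 285. It looks off-centre, so I'll check against the projection.

Run:
```python
from h import *
p=(.4933,-.1841,-23.7)
f=lambda P:np.round((proj("side",model(*p,P))-[215,150]+.5)*4).tolist()
print("pad tip at y=.0275 (L,R), outer", f([(.011,.0275,.008),(-.011,.0275,.008),(.011,.04,.008),(-.011,.04,.008)]))
print("foot near bottom L,R; far R bottom",f([(.032,.0185,0),(-.032,.0185,0),(-.032,-.0185,0)]), "top L,R,farR",f([(.032,.0185,.046),(-.032,.0185,.046),(-.032,-.0185,.046)]))
```

```text
pad tip at y=.0275 (L,R), outer [[195.0, 302.0], [234.0, 315.0], [182.0, 314.0], [221.0, 327.0]]
foot near bottom L,R; far R bottom [[169.0, 295.0], [280.0, 332.0], [315.0, 297.0]] top L,R,farR [[169.0, 217.0], [282.0, 253.0], [318.0, 219.0]]
```

The pad and foot positions agree to 2–3 mm, so I'll squeeze.

```bash
python3 drive.py '[{"finger_gap":0.045}, {"finger_gap":0.042}, {"finger_gap":0.04}, {"finger_gap":0.038}, {"finger_gap":0.036}]' 20;python3 drive.py '[{"finger_gap":0.034}, {"finger_gap":0.03}, {"finger_gap":0.026}, {"finger_gap":0.025}, {"finger_gap":0.025}]' 20;python3 drive.py '[{"finger_gap":0.02}, {"finger_gap":0.02}, {"finger_gap":0.02}, {"finger_gap":0.02}, {"finger_gap":0.02}]' 20
```

```text
time: 5.67
ee_pos: [0.4928, -0.1839, 0.0328]
tcp_rot: [179.3, -0.0, 156.3]
wrist_force: [-1.3, -0.1, 3.5]
opening: 0.0391
grasp_force: 20.2
time: 6.08
ee_pos: [0.4928, -0.1839, 0.0328]
tcp_rot: [179.3, -0.0, 156.3]
wrist_force: [-1.1, -1.3, 5.1]
opening: 0.0389
grasp_force: 20.3
time: 6.5
ee_pos: [0.4928, -0.1839, 0.0328]
tcp_rot: [179.3, -0.0, 156.3]
wrist_force: [-2.5, -0.0, 5.3]
opening: 0.039
grasp_force: 20.3
```

Foot B stops at 39 mm, so it is hard. I'll release it and go to A.

Converted, -0.09 m is -0.45, -0.07 m is -0.35.

```bash
python3 drive.py '[{"finger_gap":0.085}, {"finger_gap":0.085}, {"finger_gap":0.085}, {"finger_gap":0.085}, {"finger_gap":0.085}]'; python3 drive.py '[{"tz":-0.1, "finger_gap":0.085}, {"tz":-0.225, "finger_gap":0.085}, {"tz":-0.35, "finger_gap":0.085}, {"tz":-0.45, "finger_gap":0.085}, {"tz":-0.45, "finger_gap":0.085}]'; python3 -c "
from h import *
to(.512,.0587,.12,31.1);print(bot.get_obs()['q'])"
```

```text
time: 6.92
ee_pos: [0.4927, -0.1838, 0.0323]
tcp_rot: [179.3, -0.0, 156.3]
wrist_force: [0.1, 0.4, -0.6]
opening: 0.0854
grasp_force: 0.0
time: 7.33
ee_pos: [0.494, -0.1855, 0.1269]
tcp_rot: [179.3, 0.3, 156.3]
wrist_force: [0.9, 0.0, 0.4]
opening: 0.0848
grasp_force: 0.0
[0.0816 0.2308 0.0092] turn -54.76 t 7.3333 grip 0.08476604428913945 0.0
[-20.90644102   1.00707158  -8.36038268  80.26822764   0.66691906
   2.74947556]
```

Converted, 0.14 m is 0.7, 0.115 m is 0.575, -30 degrees is -0.5.

```bash
python3 drive.py '[{"tx":0.05, "ty":0.135, "spin":-0.1, "finger_gap":0.085}, {"tx":0.1, "ty":0.275, "spin":-0.2, "finger_gap":0.085}, {"tx":0.15, "ty":0.425, "spin":-0.3, "finger_gap":0.085}, {"tx":0.2, "ty":0.575, "spin":-0.4, "finger_gap":0.085}, {"tx":0.25, "ty":0.7, "spin":-0.5, "finger_gap":0.085}]'; python3 -c "
from h import *
to(.512,.0587,.12,31.1)"
```

```text
time: 7.75
ee_pos: [0.5027, -0.0348, 0.1237]
tcp_rot: [179.4, 0.3, -173.4]
wrist_force: [0.4, -0.2, 0.3]
opening: 0.0853
grasp_force: 0.0
[-0.0201  0.0918  0.0047] turn -24.46 t 7.75 grip 0.08529802037694341 0.0
```

Converted, 0.0915 m is 0.4575, 0.09 m is 0.45, -24.5 degrees is -0.4083.

```bash
python3 drive.py '[{"tx":-0.03, "ty":0.15, "spin":-0.1, "finger_gap":0.085}, {"tx":-0.065, "ty":0.3, "spin":-0.2, "finger_gap":0.085}, {"tx":-0.09, "ty":0.4, "tz":0.01, "spin":-0.3, "finger_gap":0.085}, {"tx":-0.1, "ty":0.45, "tz":0.02, "spin":-0.4, "finger_gap":0.085}, {"tx":-0.1, "ty":0.4575, "tz":0.02, "spin":-0.4083, "finger_gap":0.085}]';python3 drive.py '[{"finger_gap":0.085}, {"finger_gap":0.085}]' | tail -1; python3 -c "
from h import *
to(.512,.0587,.0325,31.1)"
```

```text
time: 8.17
ee_pos: [0.5123, 0.0585, 0.1202]
tcp_rot: [179.6, 0.5, -148.7]
wrist_force: [0.5, -0.5, -1.0]
opening: 0.0847
grasp_force: 0.0
grasp_force: 0.0
[-0.0002  0.0018  0.0885] turn -0.45 t 8.3333 grip 0.08528520495826505 0.0
```

Converted, 0.088 m is 0.44, 0.083 m is 0.415.

```bash
python3 drive.py '[{"tz":0.125, "finger_gap":0.085}, {"ty":0.005, "tz":0.25, "finger_gap":0.085}, {"ty":0.005, "tz":0.35, "finger_gap":0.085}, {"ty":0.0075, "tz":0.415, "finger_gap":0.085}, {"ty":0.0075, "tz":0.44, "finger_gap":0.085}]'; python3 drive.py '[{"finger_gap":0.085}, {"finger_gap":0.05}, {"finger_gap":0.045}, {"finger_gap":0.04}, {"finger_gap":0.035}]' 20;python3 drive.py '[{"finger_gap":0.03}, {"finger_gap":0.025}, {"finger_gap":0.02}, {"finger_gap":0.02}, {"finger_gap":0.02}]' 20;python3 drive.py '[{"finger_gap":0.02}, {"finger_gap":0.02}, {"finger_gap":0.02}]' 20
```

```text
time: 8.75
ee_pos: [0.5109, 0.0577, 0.031]
tcp_rot: [179.5, 0.4, -149.4]
wrist_force: [-1.3, -0.4, 0.7]
opening: 0.0848
grasp_force: 0.0
time: 9.17
ee_pos: [0.5127, 0.0589, 0.0341]
tcp_rot: [179.6, 0.6, -149.2]
wrist_force: [-1.4, 3.1, 3.2]
opening: 0.038
grasp_force: 2.8
time: 9.58
ee_pos: [0.5124, 0.0595, 0.0345]
tcp_rot: [179.6, 0.6, -149.1]
wrist_force: [-4.6, 3.2, 8.5]
opening: 0.0299
grasp_force: 20.1
time: 9.83
ee_pos: [0.5124, 0.0595, 0.0345]
tcp_rot: [179.6, 0.6, -149.1]
wrist_force: [-3.9, 3.0, 8.9]
opening: 0.0292
grasp_force: 20.1
```

Foot A closes to 29 mm, so it is the soft one. I'll firm the grip and lift.

Converted, -0.075 m is -0.375, -0.065 m is -0.325.

```bash
python3 drive.py '[{"finger_gap":0.01}, {"finger_gap":0.01}, {"finger_gap":0.01}]' 40; python3 drive.py '[{"tz":-0.05, "finger_gap":0.01}, {"tz":-0.125, "finger_gap":0.01}, {"tz":-0.225, "finger_gap":0.01}, {"tz":-0.325, "finger_gap":0.01}, {"tz":-0.375, "finger_gap":0.01}]' 40
python3 - <<'E'
from h import *
s=bot.camera("side");cv2.imwrite("pics/c5.png",cv2.resize(s[180:330,170:320],None,fx=4,fy=4))
to(.5417,-.3895,.11,31)
# tray from side view rim too
h=cv2.inRange(cv2.imread("pics/side0.png"),(190,190,190),(255,255,255));h[:148]=0;h[196:]=0;h[:,:215]=0;h[:,312:]=0
c=max(cv2.findContours(h,0,2)[0],key=cv2.contourArea);ap=cv2.approxPolyDP(c,4,True)[:,0];print(ap.tolist())
for z in(.018,):print(np.round([ray("side",p,z)[:2] for p in ap.astype(float)],3).tolist())
E
```

```text
time: 10.08
ee_pos: [0.5124, 0.0595, 0.0346]
tcp_rot: [179.6, 0.6, -149.1]
wrist_force: [-5.0, 2.7, 8.2]
opening: 0.029
grasp_force: 41.9
time: 10.5
ee_pos: [0.5123, 0.058, 0.1106]
tcp_rot: [179.7, 0.6, -149.2]
wrist_force: [0.3, -0.7, -5.7]
opening: 0.0291
grasp_force: 40.8
[ 0.2048 -0.399  -0.0029] turn -0.16 t 10.55 grip 0.029036467671953115 40.88720619678497
[[232, 153], [224, 189], [302, 192], [305, 156]]
[[0.633, -0.461], [0.617, -0.279], [0.447, -0.289], [0.452, -0.469]]
```

View pics/c5.png

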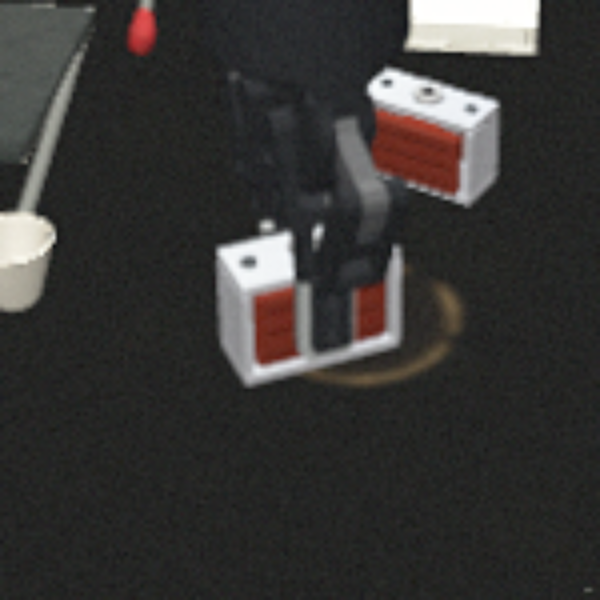

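Foot A hangs level in the grip at crop (310,310), and foot B stands untouched at (435,135). I'll carry A to the tray centre with extra height.

Converted, -0.138 m is -0.69, -0.01 m is -0.05.

```bash
python3 drive.py '[{"tx":0.025, "ty":-0.05, "tz":-0.075, "finger_gap":0.01}, {"tx":0.09, "ty":-0.18, "tz":-0.1, "finger_gap":0.01}, {"tx":0.175, "ty":-0.35, "tz":-0.1, "finger_gap":0.01}, {"tx":0.265, "ty":-0.52, "tz":-0.1, "finger_gap":0.01}, {"tx":0.355, "ty":-0.69, "tz":-0.1, "finger_gap":0.01}]'; python3 drive.py '[{"tx":0.09, "ty":-0.17, "finger_gap":0.01}, {"tx":0.18, "ty":-0.34, "finger_gap":0.01}, {"tx":0.265, "ty":-0.51, "finger_gap":0.01}, {"tx":0.355, "ty":-0.68, "finger_gap":0.01}, {"tx":0.44, "ty":-0.85, "finger_gap":0.01}]'; python3 drive.py '[{"tx":0.075, "ty":-0.15, "finger_gap":0.01}, {"tx":0.15, "ty":-0.3, "finger_gap":0.01}, {"tx":0.2, "ty":-0.4, "finger_gap":0.01}, {"tx":0.2, "ty":-0.4, "finger_gap":0.01}]' ;python3 -c "
from h import *
to(.541,-.388,.039,31);print(bot.get_obs()['q'])"
```

```text
time: 10.97
ee_pos: [0.5211, -0.0984, 0.1257]
tcp_rot: [179.6, 0.5, -149.1]
wrist_force: [0.9, 0.3, -5.3]
opening: 0.0292
grasp_force: 41.0
time: 11.38
ee_pos: [0.5324, -0.29, 0.1233]
tcp_rot: [179.5, 0.5, -149.2]
wrist_force: [1.2, -0.5, -5.3]
opening: 0.0292
grasp_force: 41.0
time: 11.72
ee_pos: [0.5389, -0.3814, 0.1213]
tcp_rot: [179.6, 0.4, -149.4]
wrist_force: [-0.4, 0.1, -4.6]
opening: 0.0292
grasp_force: 41.4
[ 0.0022 -0.0074  0.0822] turn -0.37 t 11.7167 grip 0.02918679790825383 41.35039687156677
[-35.51515864  19.85308726  12.61065138  82.99078571   0.57509977
 -66.14457888]
```

Converted, 0.07 m is 0.35, 0.066 m is 0.33.

```bash
python3 drive.py '[{"ty":-0.015, "tz":0.1, "finger_gap":0.01}, {"tx":0.01, "ty":-0.035, "tz":0.2, "finger_gap":0.01}, {"tx":0.01, "ty":-0.035, "tz":0.275, "finger_gap":0.01}, {"tx":0.01, "ty":-0.035, "tz":0.33, "finger_gap":0.01}, {"tx":0.01, "ty":-0.035, "tz":0.35, "finger_gap":0.01}]'; python3 drive.py '[{"finger_gap":0.01}, {"finger_gap":0.01}]'; python3 -c "
from h import *
to(.541,-.388,.039,31)"
```

```text
time: 12.13
ee_pos: [0.5409, -0.3826, 0.0503]
tcp_rot: [179.4, 0.4, -149.2]
wrist_force: [-0.7, -0.1, -6.7]
opening: 0.029
grasp_force: 41.4
time: 12.3
ee_pos: [0.5422, -0.3835, 0.054]
tcp_rot: [179.6, 0.5, -149.1]
wrist_force: [1.1, 0.1, -5.7]
opening: 0.0291
grasp_force: 41.4
[ 0.0035 -0.0034  0.015 ] turn -0.15 t 12.3 grip 0.029094645322750797 41.36916160583496
```

Converted, 0.013 m is 0.065, 0.011 m is 0.055.

```bash
python3 drive.py '[{"tz":0.02, "finger_gap":0.01}, {"tz":0.04, "finger_gap":0.01}, {"tz":0.055, "finger_gap":0.01}, {"tz":0.065, "finger_gap":0.01}, {"tz":0.065, "finger_gap":0.01}]'; python3 drive.py '[{"tz":0.005, "finger_gap":0.01}, {"tz":0.01, "finger_gap":0.01}, {"tz":0.01, "finger_gap":0.01}]'
```

```text
time: 12.72
ee_pos: [0.5418, -0.3832, 0.04]
tcp_rot: [179.6, 0.5, -149.2]
wrist_force: [0.3, -0.9, -4.5]
opening: 0.029
grasp_force: 41.4
time: 12.97
ee_pos: [0.5421, -0.3835, 0.0388]
tcp_rot: [179.6, 0.5, -149.2]
wrist_force: [0.1, -0.3, -5.7]
opening: 0.0288
grasp_force: 41.4
```

Converted, 0.0015 m is 0.0075, 0.001 m is 0.005.

```bash
python3 drive.py '[{"tz":0.005, "finger_gap":0.01}, {"tz":0.0075, "finger_gap":0.01}, {"tz":0.0075, "finger_gap":0.01}]'
```

```text
time: 13.22
ee_pos: [0.5422, -0.3835, 0.0387]
tcp_rot: [179.7, 0.6, -149.2]
wrist_force: [-4.4, 2.2, 5.5]
opening: 0.0291
grasp_force: 42.5
```

Contact shows (vertical wrist force +5.5 N), so I'll open gently and rise.

Converted, -0.13 m is -0.65, -0.1 m is -0.5.

```bash
python3 drive.py '[{"finger_gap":0.034}, {"finger_gap":0.038}, {"finger_gap":0.042}, {"finger_gap":0.05}, {"finger_gap":0.06}]' 20; python3 drive.py '[{"finger_gap":0.07}, {"finger_gap":0.07}, {"tz":-0.05, "finger_gap":0.07}, {"tz":-0.125, "finger_gap":0.07}, {"tz":-0.25, "finger_gap":0.07}]'; python3 drive.py '[{"tz":-0.15, "finger_gap":0.07}, {"tz":-0.3, "finger_gap":0.07}, {"tx":-0.05, "tz":-0.5, "finger_gap":0.07}, {"tx":-0.1, "tz":-0.65, "finger_gap":0.07}, {"tx":-0.1, "tz":-0.65, "finger_gap":0.07}]'
python3 - <<'E'
from h import *
s=bot.camera("side");cv2.imwrite("pics/c6.png",cv2.resize(s[120:260,190:330],None,fx=4,fy=4))
E
```

```text
time: 13.63
ee_pos: [0.5422, -0.3835, 0.0371]
tcp_rot: [179.6, 0.5, -149.2]
wrist_force: [-0.2, -0.7, 0.1]
opening: 0.0592
grasp_force: 0.0
time: 14.05
ee_pos: [0.5409, -0.3832, 0.0858]
tcp_rot: [179.4, 0.4, -149.2]
wrist_force: [-0.7, -0.9, 0.5]
opening: 0.0701
grasp_force: 0.0
time: 14.47
ee_pos: [0.5607, -0.3751, 0.2259]
tcp_rot: [-179.9, 0.8, -149.1]
wrist_force: [1.8, -0.9, 0.4]
opening: 0.0697
grasp_force: 0.0
```

View pics/c6.png

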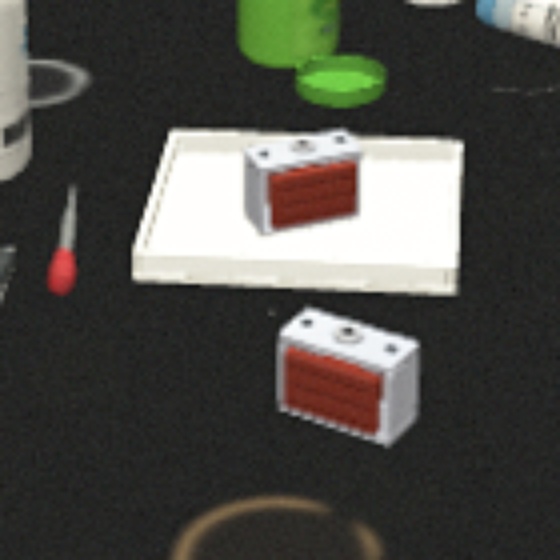

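The soft foot stands upright inside the tray at crop (303,185). The hard one still stands in its place at (347,375), and the gripper is clear.

```bash
python3 drive.py '[{"finger_gap":0.07}, {"finger_gap":0.07}, {"finger_gap":0.07}]' | head -1; python3 -c "
from workcell import bot
print(bot.job_done())"
```

```text
time: 14.77
the job is handed in; nothing more can be done
None
```

The job is handed in at 14.8 s: the soft foot (fingers closed to 29 mm) stands upright in the white tray, and the hard one (stopped at 39 mm) was squeezed and released but not lifted, and still stands in its place.

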